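Close the microfilm rewinder and hold its dial at fast

TASK

The microfilm rewinder on the desk stands with its reel well open and a roll in it. Slide the flat metal cover fully shut over the reel, and only then turn the spring-return wind dial clockwise past its first (slow) and second (medium) notch to the third (fast) and hold it there against its spring. Finish while still holding the dial at fast; leave the cover shut and the film carton and the pen where they are.

Things in the scene. Friction and masses are not known exactly. Their poses are not given: they have to be found in the camera images.
- film_rewinder: Fixed microfilm rewinder, grey box 320 mm long (its y), 124 mm deep (x), deck 44 mm high. Origin on the desk under its centre; x points away from the front, y to its left. From left: take-up housing, open reel well 104 x 108 mm round the origin, dial housing (y -54 to -160 mm). Cover guides along front and back edges, y -54 to +159 mm, tops 52.5 mm high; stop strip across at y -56 mm, top 50 mm.
- cover (a joint): Flat aluminium cover of the well, 112 x 111 x 3 mm, its top 48 mm above the desk, slides along the box's y in the guides. Value in m: 0 = fully shut over the well, against a stop; grows as it opens toward +y; 0.100 = fully open over the take-up housing. Starts 0.085 to 0.100. Stays where left; sliding friction about 1.5 N.
- cover_rib (a point): Middle of the cover's black finger rib, 59 mm above the desk; moves with the cover, axes as the box's. The rib is a rounded bar 64 mm long along the box's x, 10 mm thick along y, its top 67 mm above the desk, on a 20 mm wide foot whose top is 51 mm above the desk. With the cover shut it is 1.5 mm to the left (+y) of the box's origin.
- dial_turn (a joint): Spring-return wind dial, vertical axis, rad: 0 = at rest, grows clockwise seen from above, end stop 1.16. Felt notches at 0.37 (slow, one dot), 0.74 (medium, two dots), 1.11 (fast, three dots; fast counts from 1.02 to the stop). No notch holds it: let go, it springs back to 0. Return torque 0.07 N m at rest to 0.17 N m at fast, bumps up to 0.03 N m between notches.
- dial_grip (a point): Point on the dial's axis, 65 mm above the desk, a good height to grip; 4 mm in front of and 109 mm to the right (-y) of the box's origin. Its x axis points along the grip bar to the pointer end (white line) and turns with the dial: at rest 0.55 rad to the left of the box's x (anticlockwise from above), at fast 0.56 rad to the right of it.
- wind_dial: The wind dial, gripped by its bar: a rounded black bar 52 mm long (its x), 13 mm thick (its y), top 76 mm above the desk, on a round skirt of 54 mm diameter whose top is 52 mm above the desk. Origin on the dial's axis at deck level (44 mm); turns with the dial, axes as point dial_grip.
- film_carton: Loose cardboard film carton 103 x 103 x 38 mm, to the left of the rewinder beyond the pen; bystander, origin under its centre.
- fountain_pen: Loose fountain pen 15 x 136 x 18 mm, along the left end of the rewinder; bystander, origin under its centre.

How it is judged:
By the outcome, as a careful person would: the job done as asked, in the order asked, and still so for the second after the job is handed in, while the arm keeps its last pose, push and grip.
It also fails if it takes over 46 s, if anything falls off the work surface, if the arm or the gripper's body presses on something with over 40 N, if the wrist force passes 120 N, or if a joint passes its speed limit or range.

ROBOT

A 6-joint arm with a two-finger parallel gripper is mounted at the origin on the work surface; the furniture and walls round the work are solid. World frame = base frame: x ahead of the robot, y to its left, z up, the work surface at z = 0. Lengths are in m, angles in degrees, forces in N, time in s.
With the tool pointing down it reaches from about 0.4 to 0.825 m from the base axis. Payload 7 kg.
Tool frame: the origin (TCP) lies midway between the tips of the shut fingers; the grasp point (between the pads) lies 19 mm behind it; z points along the fingers, y is the line along which they close (so a half turn about z gives the same grasp; the last joint's range is limited). The gripper opens to 88 mm and grips with 3 to 60 N. Pads are 19 mm wide; open, the fingers measure 130 mm over their backs; the gripper's body (78 mm by 193 mm) begins 47 mm behind the grasp point.
Start: joints at [83.256, 20.546, 0.682, 0, -70.136, -16.507], TCP at [0.266, 0.62, 0.198] pointing down, gripper open.
Joint ranges: [-176.03, 176.03], [-82.01, 121.73], [-58.28, 71.71], [-173.87, 95.51], [-174.79, -0.11], [-173.66, 173.66]. Speed limits (degrees/s): [136.94, 136.94, 172.46, 180, 180, 180].

INTERFACE

Orientations are given as a 3x3 rotation matrix whose columns are the frame's x, y, z axes.
In Python, from rig import robot gives the robot as it stands. Calls block until the motion is done:
- robot.goto(position, orientation): joint-space move of the TCP to a pose.
- robot.servo_line(position, ori=None, speed=0.15): straight line of the TCP; ori=None keeps the orientation; speed is the mean speed in m/s.
- robot.movej(angles): joint-space move.
- robot.move_gripper(opening): opening from 0.0 (shut) to 1.0 (fully open); the grip force is fixed at half the most; returns when the fingers have stopped.
- robot.dwell(seconds).
- robot.ik(position, orientation): joint angles nearest the present ones, or None.
- robot.grab_frame(name): name is "side" or "top"; returns (picture, depth): 480x640x3 uint8, red, green, blue; 480x640 float32, m along the optical axis (not along the pixel's ray), 0 where there is no reading.
- robot.camera_info(name): a dict with "vfov" (degrees; the focal length in pixels is half the picture's height over the tangent of half this angle, whatever the lens; pixels are square), "cx", "cy" (the principal point, pixels), "view" (4x4, takes a point from world to camera coordinates). Camera axes: x right, y down, z forward; pixel columns grow to the right and rows downward; lengths in m; the calibration is good to about 2 mm. A picture is of the moment at which its call begins. camera_info takes no time and is no camera call.
A pose or a line that the arm cannot do raises robot.Unreachable and nothing moves.
- robot.job_done(): hands the job in; it is judged then, once.
Readings, each from a call of its own:
- robot.read_t(): time.
- robot.read_qpos(): joint angles.
- robot.read_qvel(): joint speeds.
- robot.read_effort(): joint torques, N m.
- robot.read_position(): TCP position.
- robot.read_tcp_rot(): TCP orientation.
- robot.read_force(): force on the tool from outside, world axes, zero at the start.
- robot.read_ft_torque(): the same for the moment, N m.
- robot.read_grip_width(): opening from 0.0 (shut) to 1.0 (fully open).
- robot.read_finger_force(): force on a finger pad.
Only numpy, scipy, OpenCV 4.12 (cv2) and the standard library are available. Lean on these libraries where they do the work, as an engineer would, in place of code of your own. Each camera call takes 0.05 s, during which the arm holds its last target. There are 200 camera calls.

## Working session

There is one attempt and no reset: what is moved stays moved. The work goes in short steps, each a Python script; the robot and the scene stay as the last script left them, time stands still between calls to the robot, and variables do not carry over. Pictures are saved under pics/ and viewed, at most 10 in all, crops included, and the job is handed in when it is done.

```bash
mkdir -p pics; ls; python3 - <<'E'
from rig import robot
import cv2,numpy as np
for n in("top","side"):
    p,d=robot.grab_frame(n); cv2.imwrite(f"pics/{n}0.png",p[:,:,::-1]); np.savez(f"{n}0.npz",p=p,d=d)
    print(n,robot.camera_info(n))
print(robot.read_t(),robot.read_tcp_rot())
E
```

```text
pics
top {'vfov': 43.93864541831721, 'cx': 315.99264134568534, 'cy': 241.33405245150925, 'view': array([[ 0.01784637, -0.99982537,  0.00554365, -0.04705457],
       [-0.99061826, -0.01843282, -0.13540935,  0.42467276],
       [ 0.13548789, -0.00307507, -0.99077423,  1.17157387],
       [ 0.        ,  0.        ,  0.        ,  1.        ]])}
side {'vfov': 51.41896422880167, 'cx': 317.6949810870095, 'cy': 235.07933695233606, 'view': array([[ 0.97221159, -0.23409989,  0.00136542, -0.45202598],
       [-0.1499263 , -0.62709887, -0.76437498,  0.0920565 ],
       [ 0.17979635,  0.74292951, -0.64477052,  0.97535244],
       [ 0.        ,  0.        ,  0.        ,  1.        ]])}
0.1 [[ 9.18759488e-01 -3.94817410e-01 -4.64818127e-04]
 [-3.94817661e-01 -9.18758410e-01 -1.41366180e-03]
 [ 1.31082727e-04  1.48233360e-03 -9.99998893e-01]]
```

View pics/top0.png

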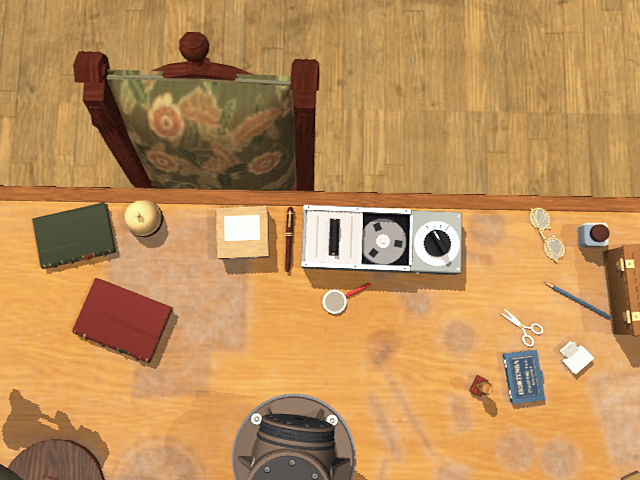

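View pics/side0.png

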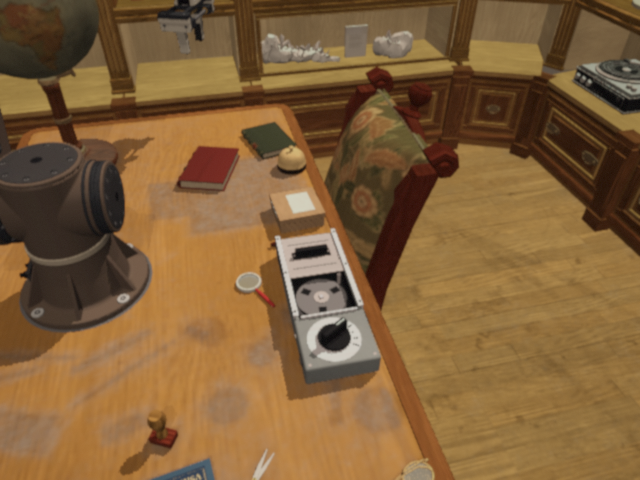

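The top view shows the rewinder spanning about (302,206)–(462,273). The rib is at (334,238), the reel at (384,238), the dial at (437,243) with its pointer up and to the left, the pen at (290,238) and the carton at (243,232). Next I'll measure these from depth.

```bash
cat > loc.py <<'E'
import numpy as np,cv2
from rig import robot
def cloud(n,d):
    c=robot.camera_info(n); f=240/np.tan(np.radians(c["vfov"]/2))
    v,u=np.mgrid[:480,:640]
    P=np.stack([(u-c["cx"])*d/f,(v-c["cy"])*d/f,d],-1)
    V=c["view"]; W=(P-V[:3,3])@V[:3,:3]
    W[d<=0]=np.nan
    return W
E
python3 - <<'E'
from loc import *
for n,(u0,u1,v0,v1) in dict(top=(297,475,195,290),side=(265,390,225,395)).items():
    z=np.load(n+"0.npz"); W=cloud(n,z["d"]); p=z["p"].astype(int)
    m=np.zeros((480,640),bool); m[v0:v1,u0:u1]=1
    def h(a,b): return m&(W[...,2]>a)&(W[...,2]<b)
    B=W[h(.036,.085)]
    B=B[(B[:,0]>.3)&(B[:,0]<.9)]
    (c,s,a)=cv2.minAreaRect(B[:,:2].astype(np.float32)); print(n,"box",np.array(c),s,a,len(B))
    desk=W[h(-.02,.02)]; print(" desk z",np.median(desk[:,2]))
    dark=p.max(2)<70
    for nm,lo in(("high>58",.058),):
        k=h(lo,.09)
        nn,l,st,ce=cv2.connectedComponentsWithStats(k.astype(np.uint8))
        for i in range(1,nn):
            if st[i,4]>15:
                Q=W[l==i]; r=cv2.minAreaRect(Q[:,:2].astype(np.float32)); print(nm,st[i,4],ce[i],r,np.percentile(Q[:,2],[50,95]))
    deck=W[h(.040,.0465)]; print(" deck med",np.median(deck[:,2]),len(deck))
p=np.load("top0.npz")["p"]
cv2.imwrite("pics/crop0.png",cv2.resize(p[195:285,280:475],None,fx=4,fy=4,interpolation=cv2.INTER_CUBIC)[:,:,::-1])
E
```

```text
top box [ 0.43076429 -0.1699494 ] (0.32043224573135376, 0.12461913377046585) 88.6598892211914 7526
 desk z -0.0011406697673744253
high>58 165 [333.47878788 235.69090909] ((0.4325573444366455, -0.07340298593044281), (0.01001005806028843, 0.06351257860660553), 89.70974731445312) [0.06503101 0.06932168]
high>58 215 [438.14883721 241.8372093 ] ((0.4238976240158081, -0.27789586782455444), (0.05119431018829346, 0.014632506296038628), 32.56340789794922) [0.07323588 0.07764272]
 deck med 0.043819407426854015 3604
side box [ 0.49022046 -0.17057727] (0.3230539858341217, 0.24253572523593903) 88.66017150878906 7315
 desk z -0.0020256592235707834
high>58 175 [310.96571429 248.55428571] ((0.4337935745716095, -0.07399118691682816), (0.011878068558871746, 0.06339292973279953), 89.96247100830078) [0.06381647 0.06613992]
high>58 332 [333.52409639 330.23795181] ((0.4241737723350525, -0.27897268533706665), (0.05204560235142708, 0.013695702888071537), 31.30992317199707) [0.07198614 0.07544307]
 deck med 0.04310360758401616 4222
```

View pics/crop0.png

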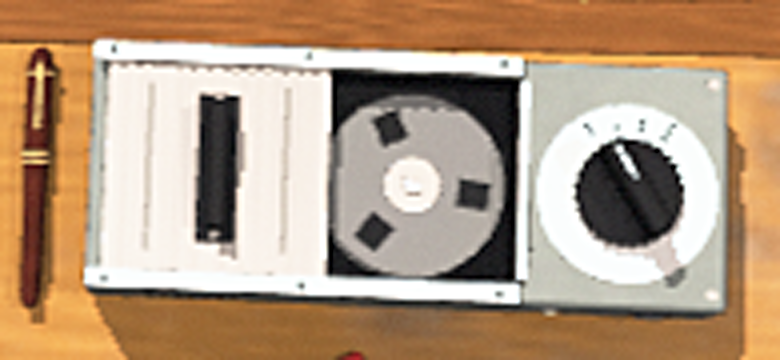

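The box centre is at (0.4308, -0.170) with yaw -1.34°. The measured rib and dial positions both match the model (cover ≈ 0.095). In the crop, the dial pointer sits just before the first dot, so the dial is at rest. I'll move to the rib next.

```bash
cat >> loc.py <<'E'
YAW=np.radians(-1.34); C=np.array([.4308,-.1702])
by=np.array([-np.sin(YAW),np.cos(YAW)]); bx=np.array([np.cos(YAW),np.sin(YAW)])
def down(a):
    c,s=np.cos(a),np.sin(a); return np.array([[c,s,0],[s,-c,0],[0,0,-1.]])
def P(x,y,z): return [*(C+x*bx+y*by),z]
def st(t=""): print(t,round(robot.read_t(),2),np.round(robot.read_position(),4),np.round(robot.read_force(),1),"w",round(robot.read_grip_width(),3),"ff",np.round(robot.read_finger_force(),1))
E
python3 - <<'E'
from loc import *
R=down(YAW); print(robot.ik(P(0,.0965,.13),R))
for a in(.55,-.56):
    for k in(0,np.pi): print(a,k,robot.ik(P(-.004,-.109,.055),down(YAW+a+k)))
robot.goto(P(0,.0965,.13),R); robot.move_gripper(.5); st("above")
robot.servo_line(P(0,.0965,.056),speed=.08); st("down")
robot.move_gripper(0); st("grip")
E
```

```text
[ 16.22639038   1.3180524  -33.33413347   0.         -55.34781413
  72.43360962]
0.55 0 [-11.14607117  13.21041222 -30.92641481   0.         -45.86317297
 131.3187499 ]
0.55 3.141592653589793 [-11.14607117  13.21041222 -30.92641481   0.         -45.86317297
 -48.6812501 ]
-0.56 0 [-11.14607117  13.21041222 -30.92641481   0.         -45.86317297
  67.72043464]
-0.56 3.141592653589793 [ -11.14607117   13.21041222  -30.92641481    0.          -45.86317297
 -112.27956536]
above 3.54 [ 0.4331 -0.0737  0.13  ] [-0.  -1.1 -0.9] w 0.501 ff 0.0
down 4.62 [ 0.4334 -0.0737  0.0564] [ 0.3 -0.5  0.4] w 0.504 ff 0.0
grip 5.49 [ 0.4331 -0.0737  0.056 ] [ 0.3  0.8 -0.4] w 0.007 ff 0.0
```

```bash
python3 - <<'E'
from loc import *
st()
a,_=robot.grab_frame("top"); b,_=robot.grab_frame("side")
f=lambda p,u,v:cv2.resize(p[v:v+150,u:u+200],None,fx=3.9,fy=2*1.95)[:,:,::-1]
cv2.imwrite("pics/g1.png",np.hstack([cv2.resize(f(a,260,150),(400,300)),cv2.resize(f(b,220,200),(400,300))]))
E
```

```text
5.49 [ 0.4331 -0.0737  0.056 ] [ 0.3  0.8 -0.4] w 0.007 ff 0.0
```

View pics/g1.png

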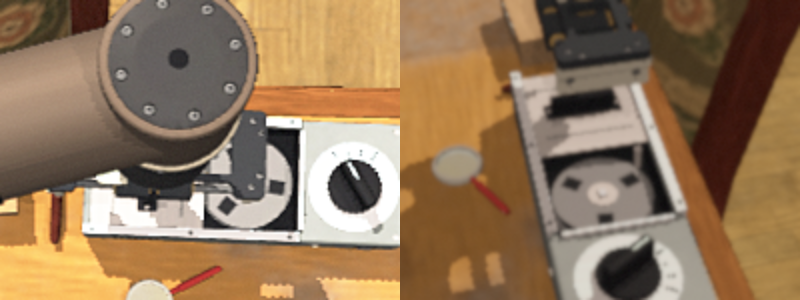

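```bash
python3 - <<'E'
from loc import *
out=[]
p=robot.read_position(); print(p, robot.read_tcp_rot().round(3).tolist(), robot.read_qpos().round(2))
for n,u,v in(("top",270,160),("side",240,180)):
    a,d=robot.grab_frame(n); np.savez(n+"1.npz",p=a,d=d); c=robot.camera_info(n); f=240/np.tan(np.radians(c["vfov"]/2))
    s=4; im=cv2.resize(a[v:v+150,u:u+100 if 0 else u+100],None,fx=s,fy=s,interpolation=cv2.INTER_CUBIC)[:,:,::-1].copy()
    for z,col in((0,(0,0,255)),(.019,(0,255,0)),(.066,(255,0,0))):
        q=c["view"]@[p[0],p[1],p[2]+z,1]; x=q[:2]/q[2]*f+[c["cx"],c["cy"]]; print(n,z,x.round(1))
        cv2.circle(im,tuple(int(t) for t in (x-[u,v])*s+s/2),4,col,1)
    out.append(im)
cv2.imwrite("pics/g2.png",np.hstack(out))
E
```

```text
[ 0.4330296  -0.07372806  0.05597555] [[1.0, -0.023, -0.0], [-0.023, -1.0, -0.0], [-0.0, 0.0, -1.0]] [ 16.23   6.97 -39.    -0.   -44.03  72.43]
top 0 [333.6 236. ]
top 0.019 [333.9 234.6]
top 0.066 [334.8 230.9]
side 0 [310.6 250.9]
side 0.019 [310.5 243.5]
side 0.066 [310.3 224.3]
```

View pics/g2.png

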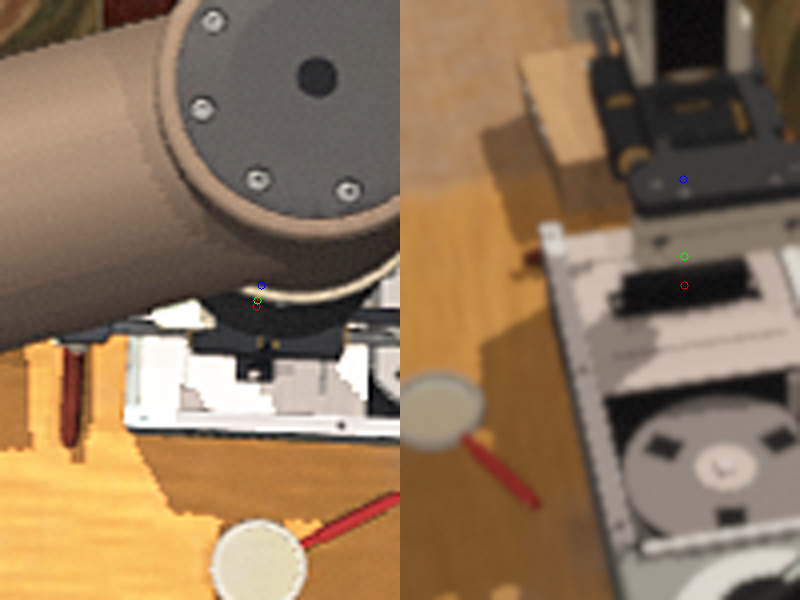

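```bash
python3 - <<'E'
from loc import *
z=np.load("side1.npz"); W=cloud("side",z["d"])
for v in range(200,272,4):
    print(v,[ (np.round((W[v,u,:2]-C)@np.c_[bx,by]*1000).astype(int).tolist()+[int(W[v,u,2]*1000)]) for u in (295,300,305,311,316,322,330,336)])
E
```

```text
200 [[-25, 110, 171], [-21, 79, 193], [-12, 79, 191], [-1, 84, 186], [7, 77, 190], [16, 73, 191], [37, 99, 169], [109, 330, -5]]
204 [[-27, 101, 169], [-23, 69, 191], [-13, 74, 187], [-3, 71, 187], [6, 75, 183], [16, 73, 183], [34, 85, 171], [108, 325, -13]]
208 [[-29, 87, 171], [-25, 61, 189], [-12, 84, 170], [-2, 78, 173], [7, 79, 171], [17, 76, 172], [25, 48, 191], [106, 316, -19]]
212 [[-31, 76, 170], [-25, 61, 181], [-19, 47, 191], [-4, 70, 171], [5, 69, 170], [15, 67, 170], [22, 38, 191], [39, 60, 171]]
216 [[-33, 64, 171], [-25, 61, 172], [-21, 36, 190], [-5, 63, 167], [4, 64, 165], [14, 61, 166], [19, 26, 191], [29, 22, 193]]
220 [[-34, 62, 164], [-26, 58, 166], [-23, 24, 192], [-13, 24, 190], [-5, 21, 191], [4, 19, 191], [17, 15, 192], [27, 15, 190]]
224 [[-34, 61, 156], [-33, 16, 191], [-25, 16, 190], [-15, 13, 190], [-7, 11, 191], [2, 9, 191], [15, 8, 190], [24, 4, 191]]
228 [[-8, 231, 6], [-35, 5, 192], [-27, 5, 191], [-18, 2, 191], [-9, 2, 190], [0, 1, 189], [13, -1, 188], [23, 0, 186]]
232 [[-9, 226, 0], [-36, 2, 186], [-28, 1, 186], [-18, 0, 185], [-10, -1, 184], [1, 2, 180], [14, 2, 177], [24, 2, 176]]
236 [[-11, 214, -1], [-36, 0, 180], [-28, 2, 177], [-17, 4, 173], [-9, 2, 173], [1, 6, 168], [15, 7, 164], [26, 7, 163]]
240 [[-22, 147, 45], [-35, 6, 166], [-27, 8, 163], [-17, 8, 161], [-8, 8, 159], [2, 8, 158], [16, 7, 156], [25, 5, 155]]
244 [[-24, 135, 45], [-36, 6, 157], [-27, 9, 153], [-17, 6, 154], [-8, 8, 150], [2, 6, 150], [44, 120, 45], [54, 112, 50]]
248 [[-26, 124, 44], [-20, 98, 66], [-11, 95, 66], [0, 92, 67], [10, 95, 63], [22, 93, 62], [41, 108, 45], [53, 105, 46]]<stdin>:4: RuntimeWarning: invalid value encountered in cast
Traceback (most recent call last):
ValueError: cannot convert float NaN to integer
```

The fingers shut to 0.007 with no force, and the side view shows the rib uncovered at the reported TCP. The tips may be higher than reported. I'll lift, rotate 90° so the side camera can see the fingers, and measure the tips.

```bash
python3 - <<'E'
from loc import *
robot.servo_line(P(0,.0965,.12),speed=.15)
robot.goto(P(0,.06,.12),down(YAW-np.pi/2)); st()
p=robot.read_position(); n="side"; u,v=250,130
a,d=robot.grab_frame(n); np.savez("side2.npz",p=a,d=d); c=robot.camera_info(n); f=240/np.tan(np.radians(c["vfov"]/2))
s=5; im=cv2.resize(a[v:v+120,u:u+150],None,fx=s,fy=s,interpolation=cv2.INTER_CUBIC)[:,:,::-1].copy()
for z,col in((0,(0,0,255)),(.019,(0,255,0)),(.066,(255,0,0))):
    q=c["view"]@[p[0],p[1],p[2]+z,1]; x=q[:2]/q[2]*f+[c["cx"],c["cy"]]; print(n,z,x.round(1))
    cv2.circle(im,tuple(int(t) for t in (x-[u,v])*s+s/2),5,col,2)
cv2.imwrite("pics/g3.png",im)
W=cloud(n,d)
L=np.array([*((np.nan_to_num(W[...,:2])-C)@np.c_[bx,by]).transpose(2,0,1),np.nan_to_num(W[...,2])])
for r in range(170,250,3): print(r,[(L[:,r,k]*1000).astype(int).tolist() for k in(304,307,310,313,316,319)])
E
```

```text
7.6 [ 0.4319 -0.1102  0.1195] [-0.9  0.5 -0.6] w 0.003 ff 0.0
side 0 [314.3 237.9]
side 0.019 [314.2 229.7]
side 0.066 [314.1 208.5]
170 [[-13, 76, 254], [-15, 38, 278], [-11, 35, 280], [-6, 35, 279], [-2, 33, 279], [2, 35, 278]]
173 [[-14, 70, 252], [-16, 35, 275], [-12, 32, 276], [-7, 32, 276], [-3, 31, 275], [1, 32, 274]]
176 [[-14, 70, 246], [-16, 33, 270], [-12, 34, 269], [-7, 32, 270], [-2, 35, 267], [2, 34, 267]]
179 [[-19, 47, 256], [-16, 36, 263], [-12, 34, 264], [-7, 32, 264], [-2, 33, 263], [2, 33, 262]]
182 [[-20, 39, 256], [-16, 36, 257], [-12, 34, 258], [-7, 34, 257], [-2, 32, 258], [1, 32, 257]]
185 [[-22, 33, 255], [-17, 32, 254], [-12, 33, 253], [-7, 34, 251], [-2, 32, 252], [3, 37, 248]]
188 [[-21, 33, 248], [-16, 34, 247], [-11, 36, 245], [-7, 32, 247], [-2, 33, 246], [2, 34, 245]]
191 [[-21, 36, 241], [-16, 36, 240], [-11, 36, 239], [-7, 35, 239], [-1, 37, 237], [4, 41, 233]]
194 [[-21, 36, 235], [-17, 35, 235], [-12, 34, 235], [-7, 33, 235], [4, 66, 210], [4, 44, 225]]
197 [[-23, 25, 237], [-18, 28, 234], [-13, 26, 235], [-9, 23, 236], [-4, 27, 233], [1, 31, 229]
[... 907 characters left out ...]
54], [-4, 47, 155], [0, 49, 153], [5, 47, 154]]
230 [[12, 230, -2], [-15, 48, 149], [-9, 50, 147], [31, 226, -2], [38, 225, -2], [44, 225, -3]]
233 [[10, 220, -2], [16, 220, -3], [22, 217, -1], [30, 219, -5], [35, 214, -2], [42, 216, -4]]
236 [[8, 211, -2], [5, 160, 39], [10, 152, 45], [16, 151, 45], [21, 148, 46], [27, 145, 47]]
239 [[-3, 145, 45], [2, 145, 44], [7, 141, 46], [14, 142, 45], [20, 141, 44], [26, 141, 43]]
242 [[-5, 135, 47], [0, 136, 44], [6, 133, 46], [11, 129, 48], [17, 130, 46], [23, 128, 47]]
245 [[-6, 129, 43], [-1, 126, 45], [4, 125, 45], [10, 124, 45], [16, 122, 45], [17, 100, 64]]
248 [[-12, 96, 66], [-7, 96, 65], [-1, 95, 64], [4, 96, 62], [10, 93, 63], [15, 92, 63]]
```

View pics/g3.png

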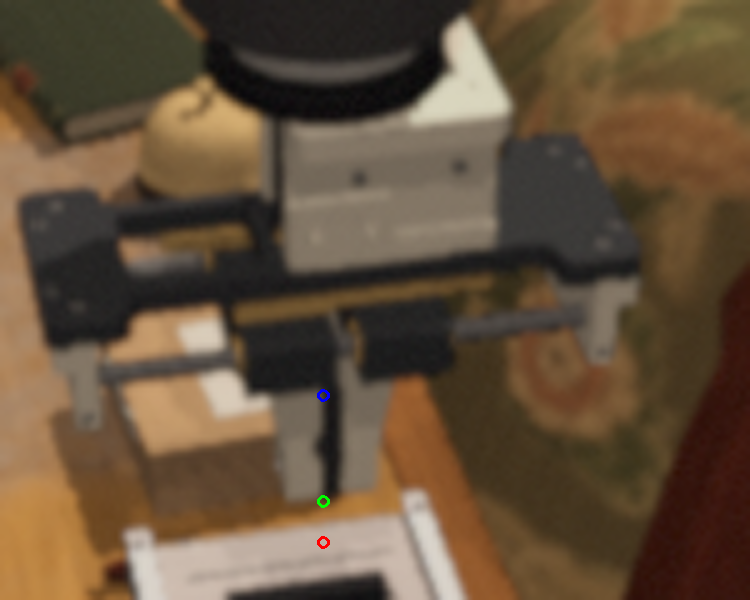

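Measured from the side picture, the fingertips sit about 27 mm higher than the reported TCP: tip z ≈ 0.1465 against 0.1195 reported. Horizontally they agree. I'll compensate by 27 mm and re-grip, checking forces on the way down.

```bash
cat >> loc.py <<'E'
OFF=.027   # real tip height minus reported TCP height
def T(x,y,tip): return P(x,y,tip-OFF)
E
python3 - <<'E'
from loc import *
robot.move_gripper(.5)
robot.goto(T(0,.0965,.10),down(YAW)); st("above")
robot.servo_line(T(0,.0965,.066),speed=.1); st()
robot.servo_line(T(0,.0965,.057),speed=.03); st("down")
if abs(robot.read_force()[2])<6:
    robot.move_gripper(0); st("grip")
E
```

```text
above 9.88 [ 0.4332 -0.0738  0.0731] [-1.   0.3  1.4] w 0.499 ff 0.0
 10.37 [ 0.4331 -0.0738  0.0391] [-1.  -0.2  0.2] w 0.497 ff 0.0
down 10.82 [ 0.433  -0.0738  0.0299] [ 0.2 -0.3 -0.1] w 0.499 ff 0.0
grip 11.47 [ 0.4331 -0.0737  0.0301] [-0.5  0.9  0.1] w 0.108 ff 30.0
```

The rib is gripped: width 9.5 mm, 30 N. Now I'll slide the cover shut.

```bash
python3 - <<'E'
from loc import *
robot.servo_line(T(0,.008,.057),speed=.06); st("near")
for y in np.arange(.005,-.0065,-.0015):
    robot.servo_line(T(0,y,.057),speed=.03); F=robot.read_force(); print(round(y,4),np.round(F,1))
    if F[1]>10: break
st("stop"); robot.move_gripper(.4); robot.servo_line(T(0,y,.13),speed=.12)
robot.goto(T(-.004,-.109,.13),down(YAW+.55)); st("above dial"); print(robot.read_qpos().round(1))
a,d=robot.grab_frame("side"); b,_=robot.grab_frame("top"); np.savez("side3.npz",p=a,d=d)
cv2.imwrite("pics/g4.png",np.hstack([cv2.resize(q[v:v+150,u:u+100],None,fx=4,fy=4) for q,u,v in((a,260,220),(b,300,170))])[:,:,::-1])
W=cloud("side",d); L=(np.nan_to_num(W[...,:2])-C)@np.c_[bx,by]; k=(abs(L[...,0])<.035)&(abs(L[...,1])<.05)&(W[...,2]>.058)&(W[...,2]<.072)
print("rib y",np.percentile(L[k][:,1],[5,50,95]),k.sum())
E
```

```text
near 13.09 [ 0.4311 -0.1622  0.03  ] [ 0.9 -1.7  1.7] w 0.111 ff 30.0
0.005 [1.2 0.4 1.5]
0.0035 [1.  1.2 2.5]
0.002 [ 0.1 13.8  5.7]
stop 13.84 [ 0.431  -0.1668  0.03  ] [ 0.1 13.8  5.7] w 0.111 ff 30.0
above dial 16.05 [ 0.4237 -0.2788  0.1022] [-0.3  0.1 -0.8] w 0.396 ff 0.0
[-11.1   9.8 -27.7  -0.  -52.5 131.2]
rib y [-0.00328017  0.0003647   0.00527189] 63
```

View pics/g4.png

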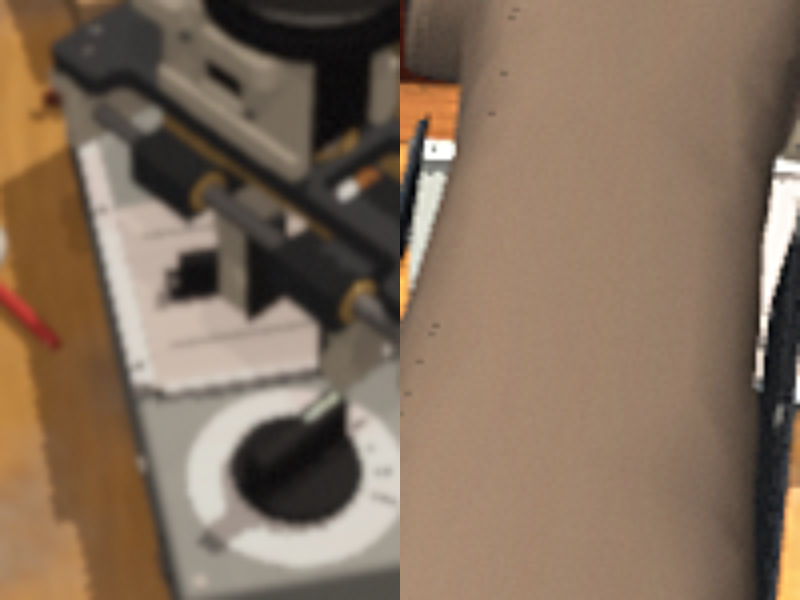

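The cover is shut against its stop: 14 N contact at the expected position, with the plate covering the whole well. The dial pointer is still at rest. Now I'll grip the dial and turn it.

```bash
python3 - <<'E'
from loc import *
robot.servo_line(T(-.004,-.109,.075),speed=.1)
robot.servo_line(T(-.004,-.109,.057),speed=.04); st("down")
robot.move_gripper(0); st("grip")
q=np.array(robot.read_qpos(),float); q0=q.copy()
print("q6",q[5])
for a in (.2,.4,.6,.8,.95,1.05,1.12):
    q[5]=q0[5]-np.degrees(a); robot.movej(q.tolist())
    print(a,np.round(robot.read_force(),1),np.round(robot.read_ft_torque(),3),round(robot.read_grip_width(),3))
st("turned"); robot.dwell(.3); print(np.round(robot.read_ft_torque(),3),robot.read_qpos().round(2))
a,d=robot.grab_frame("side"); np.savez("side4.npz",p=a,d=d)
cv2.imwrite("pics/g5.png",cv2.resize(a[250:375,275:400],None,fx=4.8,fy=4.8,interpolation=cv2.INTER_CUBIC)[:,:,::-1])
E
```

```text
down 17.45 [ 0.4242 -0.2791  0.0299] [-0.4 -0.3  1.1] w 0.396 ff 0.0
grip 17.95 [ 0.4234 -0.2779  0.03  ] [-1.6  9.9  5.6] w 0.147 ff 30.0
q6 131.3180613093753
0.2 [-1.9  4.6  1.5] [1.508 0.116 0.077] 0.146
0.4 [0.  5.6 4.3] [2.353 0.212 0.14 ] 0.145
0.6 [-0.7  8.6  3.6] [3.018 0.184 0.047] 0.143
0.8 [-1.2  9.3  3.3] [3.712 0.113 0.195] 0.149
0.95 [-0.8 10.6  5. ] [4.12  0.094 0.21 ] 0.146
1.05 [-0.1 11.9  4. ] [4.463 0.089 0.063] 0.143
1.12 [ 0.3 13.2  4.6] [ 4.64  -0.032  0.114] 0.145
turned 19.95 [ 0.4234 -0.2765  0.03  ] [ 0.3 13.2  4.6] w 0.145 ff 30.0
[4.596 0.012 0.17 ] [-11.01  15.13 -32.46  -0.26 -42.51  67.42]
```

View pics/g5.png

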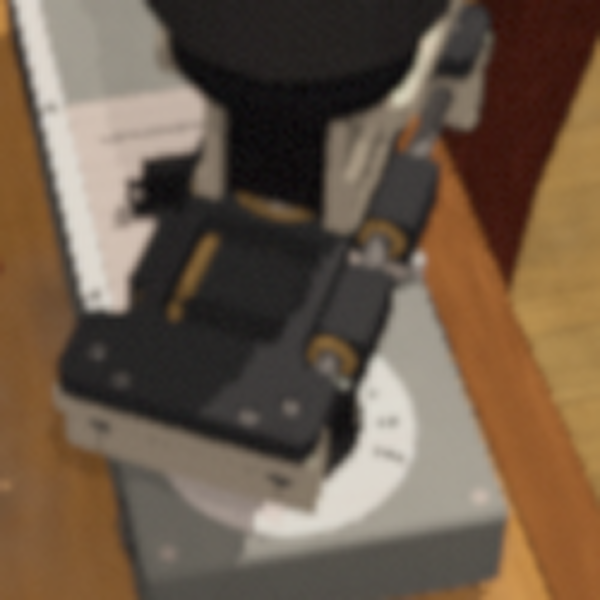

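The dial grip is flat, with the width constant at 12.8 mm through the turn. The tool has turned 1.115 rad and the axial torque is 0.17 N m, the nominal value at fast. The picture shows the gripper on the dial pointing toward the three-dot mark at (388,455), with the cover still shut.

```bash
python3 - <<'E'
from loc import *
st(); print(robot.read_ft_torque().round(3)); print(robot.job_done())
E
```

```text
20.3 [ 0.4234 -0.2765  0.03  ] [ 0.4 11.8  5. ] w 0.141 ff 30.0
[ 4.698e+00 -4.000e-03  1.160e-01]
the job is handed in; nothing more can be done
None
```

I slid the cover shut against its stop, then turned the dial about 1.115 rad clockwise to fast and handed the job in at 20.3 s with the arm still holding it; the dial angle comes from the tool's rotation and torque because the gripper hid the pointer, and I took no final picture of the pen and carton.

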